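# Open a car electronics box and pack its modules

## Robot

A 6-joint arm with a two-finger parallel gripper is mounted at the origin on the work surface. World frame = base frame: x ahead of the robot, y to its left, z up, the work surface at z = 0. Lengths are in m, angles in rad, forces in N, time in s.
With the tool pointing down it reaches from about 0.3 to 0.825 m from the base axis. Payload 5.4 kg.
Tool frame: the origin (TCP) lies at the very end of the fingers, on their centre line; the grasp point (between the pads) lies 19 mm behind it; z points along the fingers, y is the line along which they close (so a half turn about z gives the same grasp; the last joint's range is limited). The gripper opens to 92 mm and grips with 3 to 60 N. Pads are 20 mm wide; open, the fingers measure 128 mm over their backs; the gripper's body (75 mm by 189 mm) begins 69 mm behind the grasp point.
Start: joints at [-1.499, 0.158, 1.597, -0, 1.386, -0.21], TCP at [0.16, -0.552, 0.193] pointing down, gripper open.
Joint ranges: [-2.91, 2.91], [-0.94, 2.29], [0.18, 2.7], [-1.29, 4.43], [0.17, 2.64], [-3, 3]. Speed limits (rad/s): [2.57, 2.57, 3.14, 3.14, 3.14, 3.14].

## Interface

Orientations are given as a rotation vector (axis times angle).
In Python, from workcell import bot gives the robot as it stands. Calls block until the motion is done:
- bot.goto(position, orientation): joint-space move of the TCP to a pose.
- bot.line_to(position, rot=None, max_speed=0.15): straight line of the TCP; rot=None keeps the orientation; max_speed is the mean speed in m/s.
- bot.set_joints(angles): joint-space move.
- bot.set_gripper(opening, newtons=None): opening from 0.0 (shut) to 1.0 (fully open); newtons is the grip in N (None keeps the last); returns when the fingers have stopped.
- bot.hold(seconds).
- bot.inverse_kinematics(position, orientation): joint angles nearest the present ones, or None.
- bot.read_camera(name): name is "scene" or "top"; returns a dict with "pixels" (420x560x3 uint8, blue, green, red), "fx", "fy", "cx", "cy" (pixels), "R" (3x3) and "t" (3): a world point X has camera coordinates R X + t. Camera axes: x right, y down, z forward; pixel columns grow to the right and rows downward; lengths in m; the calibration is good to about 2 mm. A picture is of the moment at which its call begins. There is no depth.
A pose or a line that the arm cannot do raises bot.MotionError and nothing moves.
- bot.job_done(): hands the job in; it is judged then, once.
Readings, each from a call of its own:
- bot.current_clock(): time.
- bot.current_joints(): joint angles.
- bot.current_joint_vel(): joint speeds.
- bot.current_effort(): joint torques, N m.
- bot.current_ee_pos(): TCP position.
- bot.current_tool_rot(): TCP orientation.
- bot.current_contact_force(): force on the tool from outside, world axes, zero at the start.
- bot.current_ft_torque(): the same for the moment, N m.
- bot.current_opening(): opening from 0.0 (shut) to 1.0 (fully open).
- bot.current_grip_force(): force on a finger pad.
Only numpy, scipy, OpenCV 4.12 (cv2) and the standard library are available. Lean on these libraries where they do the work, as an engineer would, in place of code of your own. Each camera call takes 0.05 s, during which the arm holds its last target. There are 200 camera calls.

## Task

Using the double-ended wedge, work the press-fit cover of the electronics box up evenly: a little way in at the pry lug on one side, then the other, then back again, so that it never gets badly cocked, and do not take hold of it before both sides are well up. Then lift the cover off and lay it right way up on the free bench, and stand every control module found inside upright in the foam slots of the shipping carton, one to a slot. With the modules packed, fold down the carton's two short flaps and after them the two long flaps, so that it is shut flat; the wedge ends up lying in the grey tool tray, and the other parts on the bench stay where they are.

Things in the scene. Friction and masses are not known exactly. Their poses are not given: they have to be found in the camera images.
- ebox: lower half of the black electronics box, screwed to the bench. Origin under its centre on the bench; x along its 180 mm length, y across its 108 mm width. Shoulder 50 mm up, where the cover's skirt lands; inside it a smooth rim to 64 mm up with sprung sealing strips on the two long (+y, -y) sides. In the middle of each long side a pry lug, 40 mm wide, juts out 32 mm; its flat top is 46 mm up.
- lug_left (a point): centre of the outer edge of the box's +y lug, on its top (0, 86, 46 mm in the box's frame). With the cover seated, the cover's lug is 6 mm above this one: an open slot for the wedge, 6 mm high and 32 mm deep, that ends at the box wall
- lug_right (a point): the same on the -y side (0, -86, 46 mm)
- cover: upper half: loose black cap 180 x 108 x 48 mm, 0.22 kg, open below; origin at the centre of its lower edge, 50 mm up in the box's frame when seated, axes as the box's. On its top a grip ridge 20 mm thick (y), 80 long (x), from 48 to 74 mm above the origin. Lugs like the box's, out to 86 mm at +y and -y, underside 2 mm and top 10 mm above the origin. Seal friction holds it, about 16 N in all.
- cover_left (a point): shows the rise of the cover's +y side: (0, 86, 0 mm) in its frame, level with its lower edge. The cover is gripped by the seals for its first 13 mm of rise and stays at any height it is worked to. On the box it cracks if cocked more than 2.4 degrees (some 5.5 mm up at one lug with the other side down). Do not grip it while either side is less than 4.5 mm up.
- cover_right (a point): the same on its -y side (0, -86, 0 mm)
- wedge: loose pry wedge of smooth grey nylon, 140 mm long (its x), origin under its centre, flat underside. Handle in the middle 60 long x 24 wide x 26 mm high; to each end a blade 40 long, 26 mm wide, its top falling straight from 18 mm at the handle to 2 mm at the tip. Pushed t mm past the lugs' outer edge, underside on the lower lug, it lifts that side by 0.4 t - 4 mm (30 in: 8 up; push 5 to 15 N)
- tray: grey tool tray between box and carton, fixed, 200 (x) x 90 (y) x 14 mm high, walls and floor 3 mm, origin under its centre
- carton: open shipping carton, fixed, outside 184 (x) x 108 (y) mm, rim 104 mm up, walls 4 mm; origin under its centre on the bench. Inside, a foam insert with three slots across its whole width (100 mm, y), 32 mm wide, at x = -46, 0 and 46 mm; slot floors 10 mm, foam top 46 mm above the bench. Short flaps hinge on its two x ends, long flaps on its two y sides.
- module_a: one of up to three like control modules: finned aluminium block 22 thick (x) x 80 wide (y) x 85 mm high, 0.2 kg, origin at the centre of its foot. Starts upright under the cover in one of three places 46 mm apart along the box's x, foot 6 mm up, top 27 mm above the rim; carrier bars 26 mm high beside it, 24 mm clear to the next module. Absent in some starts (None from the outset).
- module_b: one of up to three like control modules: finned aluminium block 22 thick (x) x 80 wide (y) x 85 mm high, 0.2 kg, origin at the centre of its foot. Starts upright under the cover in one of three places 46 mm apart along the box's x, foot 6 mm up, top 27 mm above the rim; carrier bars 26 mm high beside it, 24 mm clear to the next module. Absent in some starts (None from the outset).
- module_c: one of up to three like control modules: finned aluminium block 22 thick (x) x 80 wide (y) x 85 mm high, 0.2 kg, origin at the centre of its foot. Starts upright under the cover in one of three places 46 mm apart along the box's x, foot 6 mm up, top 27 mm above the rim; carrier bars 26 mm high beside it, 24 mm clear to the next module. Absent in some starts (None from the outset).
- flap_near (a joint): hinge angle of the carton's short flap on its -x end: 0 lying shut, 1.57 upright, up to 2.6 hanging open outwards; stays where it is left (stiff crease, under 1 N at its edge). Panel 52 mm from crease to free edge, 98 mm along the crease, 3 mm thick; crease at x = -92 mm in the carton's frame, 104 mm up.
- flap_far (a joint): hinge angle of the carton's short flap on its +x end: 0 lying shut, 1.57 upright, up to 2.6 hanging open outwards; stays where it is left (stiff crease, under 1 N at its edge). Panel 52 mm from crease to free edge, 98 mm along the crease, 3 mm thick; crease at x = +92 mm in the carton's frame, 104 mm up.
- flap_right (a joint): hinge angle of the carton's long flap on its -y side: 0 lying shut, 1.57 upright, up to 2.6 hanging open outwards; stays where it is left (stiff crease, under 1 N at its edge). Panel 52 mm from crease to free edge, 182 mm along the crease, 3 mm thick; crease at y = -54 mm in the carton's frame, 108 mm up.
- flap_left (a joint): hinge angle of the carton's long flap on its +y side: 0 lying shut, 1.57 upright, up to 2.6 hanging open outwards; stays where it is left (stiff crease, under 1 N at its edge). Panel 52 mm from crease to free edge, 182 mm along the crease, 3 mm thick; crease at y = +54 mm in the carton's frame, 108 mm up.
- gear_knob: bystander: black gear knob standing on end, 98 mm high, 58 mm across, origin at its foot; leave it alone
- chrome_knob: bystander: the same knob in bright metal; leave it alone
- end_cap: bystander: black cap 76 mm across, 61 mm high; leave it alone
- round_grille: bystander: flat round black grille, 110 mm across, 8 mm high; leave it alone
- bulb_box: bystander: small white box 60 x 70 x 45 mm; leave it alone

How it is judged:
On the way, in this order (a step that is already met when the one before it is completed fails the run):
1. both sides of the cover have been worked up at least 4.5 mm with the wedge (z of each of cover_left, cover_right in the frame of ebox above 0.0545 m), for 0.2 s.
2. the cover is off and lies level on the bench, clear of box and carton (height (world z) of cover between -0.005 and 0.008 m and angle between cover's own z axis and vertical below 0.08 rad and horizontal distance between cover and ebox above 0.13 m and horizontal distance between cover and carton above 0.13 m and linear speed of cover below 0.02 m/s), for 0.2 s.
3. every module stands in a slot of the carton (x of module_a in the frame of carton between -0.066 and 0.066 m and y of module_a in the frame of carton between -0.02 and 0.02 m and z of module_a in the frame of carton between 0.003 and 0.018 m and angle between each of module_a, module_b, module_c's own z axis and vertical below 0.28 rad and x of module_b in the frame of carton between -0.066 and 0.066 m and y of module_b in the frame of carton between -0.02 and 0.02 m and z of module_b in the frame of carton between 0.003 and 0.018 m and x of module_c in the frame of carton between -0.066 and 0.066 m and y of module_c in the frame of carton between -0.02 and 0.02 m and z of module_c in the frame of carton between 0.003 and 0.018 m and linear speed of each of module_a, module_b, module_c below 0.02 m/s), for 0.2 s.
4. both short flaps are down while the long flaps are still open (value of joint each of flap_near, flap_far below 0.15 rad and value of joint each of flap_left, flap_right above 0.8 rad), for 0.1 s.
5. both long flaps are down over them (value of joint each of flap_near, flap_far, flap_left, flap_right below 0.15 rad), for 0.1 s.
At the end, for the whole second after the job is handed in: All four flaps within 0.15 rad of flat; every module upright (within 16 degrees) in a foam slot; the cover level on the bench, its centre at least 130 mm from those of box and carton; the wedge lying in the tray; all at rest (all of step 2 and all of step 5 and x of module_a in the frame of carton between -0.066 and 0.066 m and y of module_a in the frame of carton between -0.02 and 0.02 m and z of module_a in the frame of carton between 0.003 and 0.018 m and angle between each of module_a, module_b, module_c's own z axis and vertical below 0.28 rad and x of module_b in the frame of carton between -0.066 and 0.066 m and y of module_b in the frame of carton between -0.02 and 0.02 m and z of module_b in the frame of carton between 0.003 and 0.018 m and x of module_c in the frame of carton between -0.066 and 0.066 m and y of module_c in the frame of carton between -0.02 and 0.02 m and z of module_c in the frame of carton between 0.003 and 0.018 m and x of wedge in the frame of tray between -0.09 and 0.09 m and y of wedge in the frame of tray between -0.042 and 0.042 m and z of wedge in the frame of tray below 0.03 m and linear speed of wedge below 0.02 m/s); the robot touches nothing.
It fails at once if the cover is cocked by more than 2.4 degrees on the box (z of cover in the frame of ebox below 0.06 m and horizontal distance between cover and ebox below 0.03 m and angle between cover's own z axis and vertical above 0.042 rad).
It fails at once if the gripper takes hold of the cover before both sides are 4.5 mm up (horizontal distance between cover and ebox below 0.03 m and z of any of cover_left, cover_right in the frame of ebox below 0.0535 m and contact force between the fingers and cover above 3 N).
It fails at once if one of the other parts on the bench is pushed more than 40 mm out of its place (distance of any of gear_knob, chrome_knob, end_cap, round_grille, bulb_box from where it was at the start of the episode above 0.04 m).
Of module_a, module_b, module_c only 1 to 3 are there at a start; the rules pass over those that are not, and their reading is None.
At some moment in a run one of wedge may be knocked a few centimetres aside while the robot is not near it.
It also fails if it takes over 210 s, if anything falls off the work surface, if the arm or the gripper's body presses on something with over 40 N, if the wrist force passes 120 N, or if a joint passes its speed limit or range.

## Working session

There is one attempt and no reset: what is moved stays moved. The work goes in short steps, each a Python script; the robot and the scene stay as the last script left them, time stands still between calls to the robot, and variables do not carry over. Pictures are saved under pics/ and viewed, at most 14 in all, crops included, and the job is handed in when it is done.

```bash
mkdir -p pics; ls; python3 - <<'E'
from workcell import bot
import cv2,numpy as np
for n in("scene","top"):
    c=bot.read_camera(n); cv2.imwrite(f"pics/{n}0.png",cv2.resize(c["pixels"],(784,588),interpolation=cv2.INTER_CUBIC))
    print(n,c["fx"],c["fy"],c["cx"],c["cy"],np.round(c["R"],4).tolist(),np.round(c["t"],4).tolist())
print(bot.current_clock(),bot.current_tool_rot(),bot.current_opening())
E
```

```text
pics
scene 424.9209569425316 424.9209569425316 281.3262875943718 211.3223117469435 [[0.2207, 0.9753, -0.0091], [0.5203, -0.1256, -0.8447], [-0.825, 0.1817, -0.5352]] [-0.0864, -0.1962, 1.7022]
top 501.8743853949611 501.8743853949611 279.36051801385776 209.18615511818686 [[-0.0062, -1.0, -0.003], [-0.9926, 0.0065, -0.1216], [0.1216, 0.0022, -0.9926]] [-0.0119, 0.5593, 1.3562]
0.1 [-3.10879398e+00 -4.40928328e-01 -2.20236718e-04] 1.0027137204843173
```

View pics/top0.png

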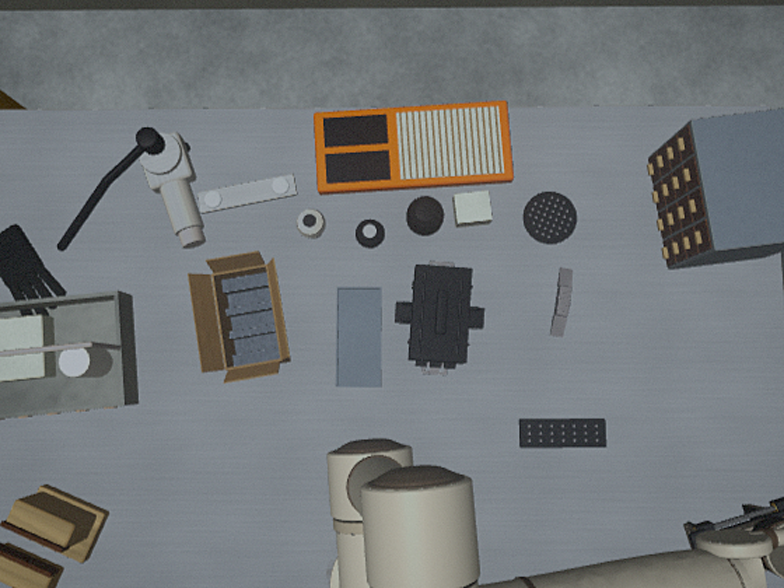

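View pics/scene0.png

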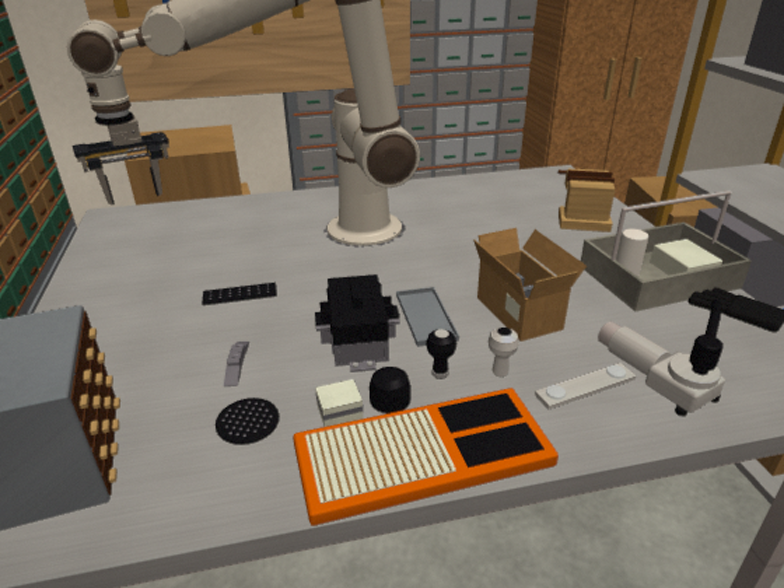

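The top view shows the carton at about (240,315), the tray at (359,337), the box with its cover at (441,315) and the wedge at (562,302). The scene view agrees with this. Next I'll enlarge both.

```bash
cat > h.py <<'E'
from workcell import bot
import cv2,numpy as np
def unproj(c,u,v,z):
    R=np.array(c["R"]);t=np.array(c["t"])
    d=R.T@np.array([(u-c["cx"])/c["fx"],(v-c["cy"])/c["fy"],1.]); o=-R.T@t
    return o+d*(z-o[2])/d[2]
def proj(c,X):
    p=np.array(c["R"])@np.array(X)+np.array(c["t"]); return c["fx"]*p[0]/p[2]+c["cx"],c["fy"]*p[1]/p[2]+c["cy"]
def crop(c,x,y,w,h,s,name):
    cv2.imwrite("pics/"+name,cv2.resize(c["pixels"][y:y+h,x:x+w],None,fx=s,fy=s,interpolation=cv2.INTER_CUBIC))
E
python3 - <<'E'
from h import *
c=bot.read_camera("top"); crop(c,128,170,150,110,5,"t1.png"); crop(c,270,175,150,110,5,"t2.png")
E
```

```text
(no output)
```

View pics/t1.png

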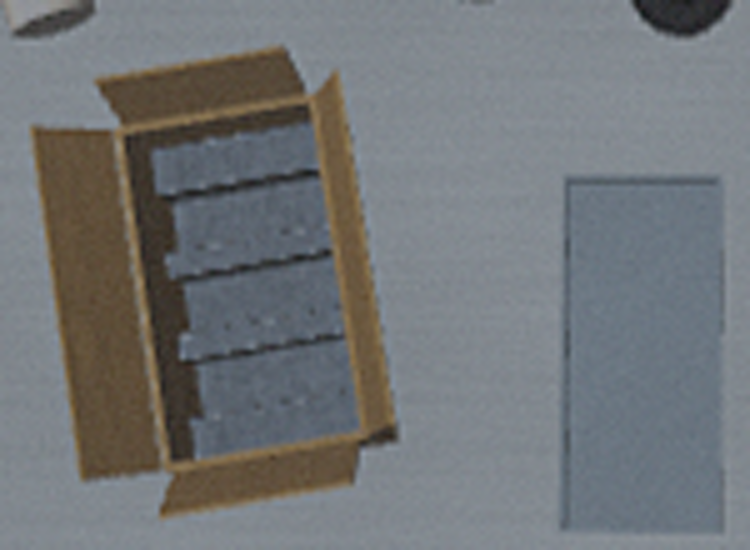

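View pics/t2.png

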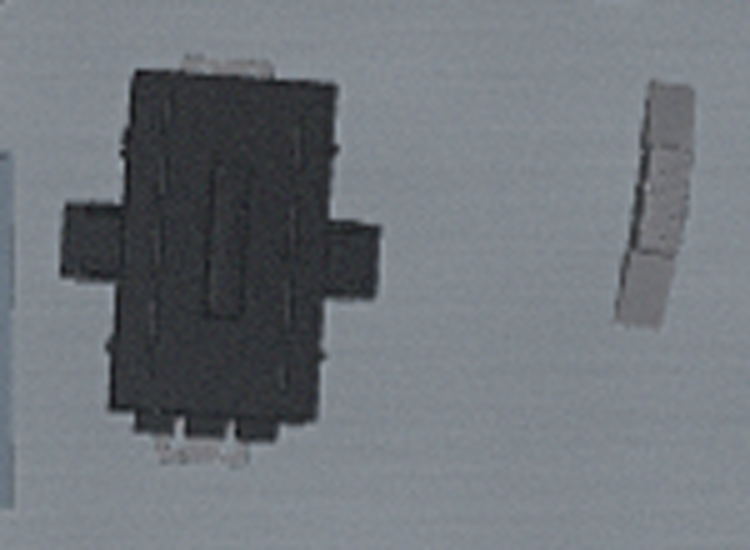

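The first crop (×5, offset 128,170) gives:
- **Carton rim corners:** (122,130), (310,98), (362,435), (168,468).
- **Tray corners:** (566,178), (720,178), (724,532), (562,530).

The second crop (offset 270,175) gives:
- **Cover top corners:** (135,72), (338,84), (318,422), (110,410).
- **Lug edges:** (64,203)-(60,277) and (381,226)-(377,300).
- **Wedge tips:** (650,80)-(694,86) and (615,322)-(660,328).

```bash
python3 - <<'E'
from h import *
c=bot.read_camera("top")
def P(o,z,*pts): return np.array([unproj(c,o[0]+(x+.0)/5-.4,o[1]+y/5-.4,z)[:2] for x,y in pts])
A=(128,170);B=(270,175)
def show(n,p):
    print(n,"ctr",p.mean(0).round(4),"edges",[round(float(np.linalg.norm(p[i]-p[(i+1)%len(p)])),4) for i in range(len(p))],
     "yaw long",np.degrees(np.arctan2(*( (p[0]+p[1]-p[2]-p[3])[::-1]))).round(2))
show("carton",P(A,.104,(122,130),(310,98),(362,435),(168,468)))
show("tray",P(A,.014,(566,178),(720,178),(724,532),(562,530)))
show("cover",P(B,.098,(135,72),(338,84),(318,422),(110,410)))
show("lugs",P(B,.060,(64,203),(381,226),(377,300),(60,277)))
l=P(B,.060,(62,240),(379,263));d=l[0]-l[1];print("lug yaw",np.degrees(np.arctan2(-d[0],d[1])),np.linalg.norm(d),l)
show("ridge",P(B,.124,(212,165),(250,168),(243,318),(207,316)))
show("wedge",P(B,.002,(650,80),(694,86),(660,328),(615,322)))
show("handle",P(B,.026,(653,147),(690,150),(680,255),(637,252)))
for n,u,v in(("gear",370,234),("chrome",310,223),("endcap",425,216),("bulb",473,208),("grille",550,217)): print(n,unproj(c,u/1.4,v/1.4,.05 if n!="grille" else 0).round(3))
E
```

```text
carton ctr [0.5084 0.2564] edges [0.1004, 0.1802, 0.1019, 0.1799] yaw long 9.29
tray ctr [0.475  0.0497] edges [0.0867, 0.1975, 0.0896, 0.1964] yaw long -0.04
cover ctr [ 0.5123 -0.1083] edges [0.1079, 0.179, 0.1087, 0.1793] yaw long -4.64
lugs ctr [ 0.5127 -0.1082] edges [0.1723, 0.0403, 0.1717, 0.0403] yaw long -3.91
lug yaw -4.540732549621192 0.17197234485190438 [[ 0.51942581 -0.02248481]
 [ 0.50581114 -0.19391738]]
ridge ctr [ 0.512 -0.108] edges [0.0197, 0.0778, 0.0185, 0.0783] yaw long -3.13
wedge ctr [ 0.5436 -0.3582] edges [0.0252, 0.1396, 0.0254, 0.1398] yaw long -10.06
handle ctr [ 0.5423 -0.3581] edges [0.0206, 0.0592, 0.0238, 0.0597] yaw long -9.05
gear [0.675 0.025 0.05 ]
chrome [0.698 0.144 0.05 ]
endcap [ 0.71  -0.084  0.05 ]
bulb [ 0.726 -0.179  0.05 ]
grille [ 0.718 -0.343  0.   ]
```

```bash
cat >> h.py <<'E'
from scipy.spatial.transform import Rotation as Ro
def rot(yaw): # tool down, tool x along yaw(deg), closing line (tool y) perpendicular
    return (Ro.from_euler('z',yaw,degrees=True)*Ro.from_euler('x',180,degrees=True)).as_rotvec()
class Fr:
    def __init__(s,x,y,yaw): s.o=np.array([x,y]);s.yaw=yaw;a=np.radians(yaw);s.M=np.array([[np.cos(a),-np.sin(a)],[np.sin(a),np.cos(a)]])
    def w(s,x,y,z): return np.r_[s.o+s.M@[x,y],z]
    def loc(s,p): return s.M.T@(np.array(p)[:2]-s.o)
BOX=Fr(.5125,-.1083,-4.55);CAR=Fr(.5084,.2564,9.3);TRAY=Fr(.475,.0497,0)
def best(yaw,p):
    "pick the half-turn with the smaller wrist angle"
    q=[(abs(j[5]),y) for y in(yaw,yaw+180,yaw-180) if (j:=bot.inverse_kinematics(p,rot(y))) is not None]
    return min(q)[1]
F=lambda: np.round(bot.current_contact_force(),2)
E
python3 - <<'E'
from h import *
W=Fr(.5435,-.3582,-10)
y=best(-10,W.w(0,0,.15)); y2=[ (k,bot.inverse_kinematics(BOX.w(0,-.17,.1),rot(k))) for k in(y-4.55+10+90,y-4.55+10-90)]
print(y,[(k,None if j is None else j.round(2)) for k,j in y2])
bot.goto(W.w(0,0,.15),rot(y)); bot.set_gripper(.6)
bot.line_to(W.w(0,0,.004)); bot.set_gripper(0,60)
print(bot.current_opening(),bot.current_grip_force(),F(),bot.current_clock())
bot.line_to(W.w(0,0,.16),max_speed=.2); print(F(),bot.current_joints().round(2))
E
```

```text
-10 [(85.45, array([-0.72,  0.24,  1.7 ,  0.  ,  1.21, -0.64])), (-94.55, array([-0.72,  0.24,  1.7 , -0.  ,  1.21,  2.5 ]))]
0.006882540558706948 2.666463078930974 [0.03 0.7  5.42] 4.5
[ 0.21  0.66 -1.19] [-0.77  0.38  1.4  -0.    1.36  0.98]
```

The gripper closed on nothing, so I'm looking again.

```bash
python3 - <<'E'
from h import *
bot.goto([.35,-.15,.3],rot(0)); bot.set_gripper(.6)
c=bot.read_camera("top"); crop(c,330,150,160,120,5,"t3.png")
E
```

```text
(no output)
```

View pics/t3.png

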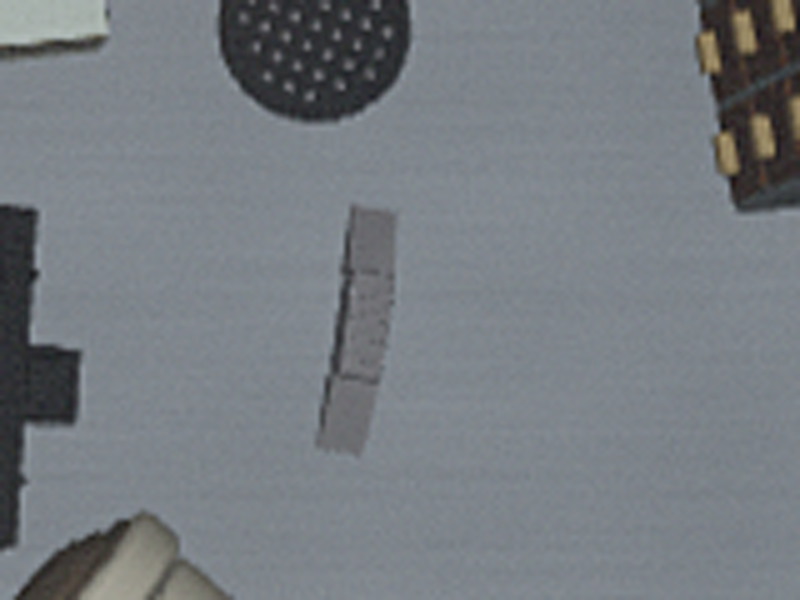

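The wedge has not moved: its tips are at (352,205), (396,212), (360,456) and (316,447). I'll repeat the descent and check its state at each stage.

```bash
python3 - <<'E'
from h import *
W=Fr(.5435,-.3582,-10)
bot.goto(W.w(0,0,.15),rot(-10)); bot.set_gripper(.6)
bot.line_to(W.w(0,0,.012)); print(W.w(0,0,.012),bot.current_ee_pos(),bot.current_tool_rot(),rot(-10),bot.current_opening(),F())
c=bot.read_camera("scene"); u,v=proj(c,W.w(0,0,.02)); crop(c,int(u)-75,int(v)-75,150,110,5,"s3.png"); print(u,v)
E
```

```text
[ 0.5435 -0.3582  0.012 ] [ 0.54428604 -0.35895572  0.01331453] [ 3.12819843e+00 -2.73662056e-01  2.80672368e-03] [ 3.12963795e+00 -2.73807841e-01 -1.67658948e-17] 0.6028789638445127 [-0.45  0.01  0.1 ]
167.32572859177543 252.67415306941837
```

View pics/s3.png

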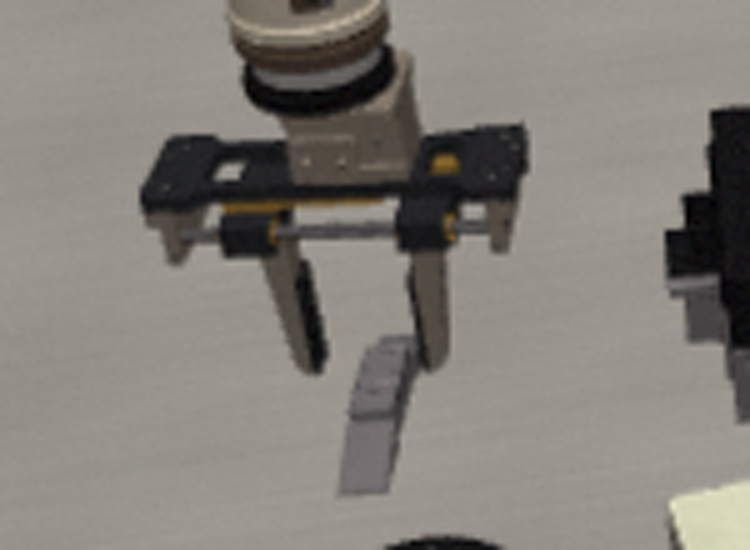

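The picture shows the handle at about (385,375) and the fingertips at (315,370) and (430,365). The fingers look too high or too far back. I'll project the reported fingertip positions to compare.

```bash
python3 - <<'E'
from h import *
c=bot.read_camera("scene")
p=bot.current_ee_pos(); R=Ro.from_rotvec(bot.current_tool_rot()).as_matrix()
print(bot.current_joints().round(3))
f=lambda X:[round(float(a),0) for a in ((proj(c,X)[0]-92)*5,(proj(c,X)[1]-177)*5)]
W=Fr(.5435,-.3582,-10)
for s in(-1,1): 
  print("tip in/out",f(p+s*R[:,1]*.0277),f(p+s*R[:,1]*.0457),"root",f(p+s*R[:,1]*.0277-R[:,2]*.088))
for x,z in((.07,.002),(.03,.026),(-.03,.026),(-.07,.002)): print("wedge",x,f(W.w(x,-.0125,z)),f(W.w(x,.0125,z)))
t=bot.read_camera("top"); crop(t,355,180,80,60,8,"t4.png")
E
```

```text
[-0.768  0.534  1.497  0.     1.108  0.977]
tip in/out [427.0, 387.0] [460.0, 386.0] root [404.0, 257.0]
tip in/out [327.0, 391.0] [294.0, 392.0] root [300.0, 260.0]
wedge 0.07 [335.0, 487.0] [382.0, 486.0]
wedge 0.03 [342.0, 405.0] [388.0, 403.0]
wedge -0.03 [362.0, 338.0] [407.0, 336.0]
wedge -0.07 [381.0, 330.0] [424.0, 328.0]
```

View pics/t4.png

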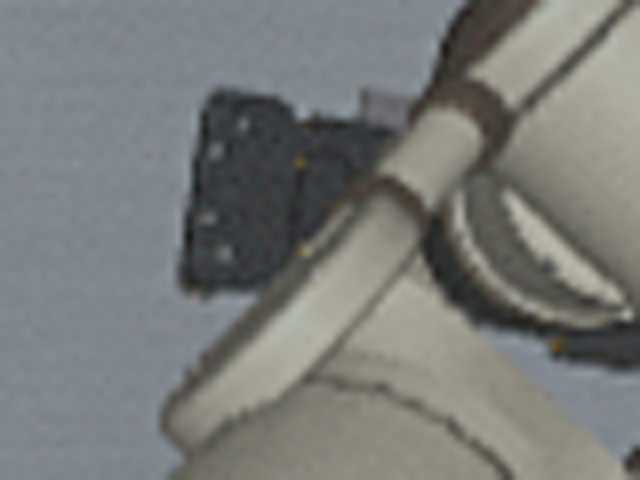

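The observed tips sit about 18 crop pixels above where I projected them, which is roughly 13 mm. A touch test on the bare bench will settle whether this is a height error.

```bash
cat >> h.py <<'E'
def probe(p,z0,z1,step=.001,f=3.):
    "step down from z0 to z1 at p until the outside force has grown by f; returns commanded and read z"
    bot.line_to(np.r_[p[:2],z0],max_speed=.1); f0=bot.current_contact_force(); z=z0
    while z>z1:
        z-=step; bot.line_to(np.r_[p[:2],z],max_speed=.05); d=bot.current_contact_force()-f0
        if np.linalg.norm(d)>f: break
    return z,bot.current_ee_pos().round(4),d.round(2)
E
python3 - <<'E'
from h import *
W=Fr(.5435,-.3582,-10)
bot.line_to(W.w(0,0,.08)); bot.set_gripper(0)
print("bench",probe([.52,-.27],.03,-.012)); bot.line_to([.52,-.27,.06])
print("wedge",probe(W.o,.05,.01)); bot.line_to(W.w(0,0,.08)); print(bot.current_clock())
E
```

```text
bench (-0.012000000000000025, array([ 0.5199, -0.2699, -0.0121]), array([ 0.05, -0.22, -1.44]))
wedge (0.009999999999999967, array([ 0.5434, -0.3581,  0.0099]), array([ 0.41, -0.37,  0.85]))
35.7667
```

```bash
python3 - <<'E'
from h import *
print("bench",probe([.52,-.27],-.012,-.035,.002,2.5)); bot.line_to([.52,-.27,.06],max_speed=.3); print(bot.current_clock())
E
```

```text
bench (-0.022000000000000006, array([ 0.5203, -0.2702, -0.0208]), array([-3.12,  1.56,  8.2 ]))
38.8917
```

```bash
python3 - <<'E'
from h import *
bot.goto([.36,-.2,.04],rot(0)); print(probe([.36,-.2],-.005,-.035,.0015,2.5)); 
c=bot.read_camera("scene"); p=bot.current_ee_pos(); u,v=proj(c,[p[0],p[1],0]); print("pred",u,v); x,y=int(u)-40,int(v)-35; a=c["pixels"][y:y+50,x:x+80]; print("near off",x,y)
bot.line_to([.36,-.2,.04],max_speed=.3)
bot.goto([.62,-.25,.04],rot(-10)); print(probe([.62,-.25],-.012,-.035,.0015,2.5))
c=bot.read_camera("scene"); p=bot.current_ee_pos(); u,v=proj(c,[p[0],p[1],0]); print("pred",u,v); x,y=int(u)-40,int(v)-35; b=c["pixels"][y:y+50,x:x+80]; print("far off",x,y)
bot.line_to([.62,-.25,.06],max_speed=.3)
cv2.imwrite("pics/tips.png",cv2.resize(np.vstack([a,b]),None,fx=6,fy=6,interpolation=cv2.INTER_CUBIC)); print(bot.current_clock())
E
```

```text
(-0.021500000000000002, array([ 0.3602, -0.2002, -0.0208]), array([-0.88,  2.07,  9.25]))
pred 218.53670657019032 216.39360703766917
near off 178 181
(-0.022500000000000006, array([ 0.6203, -0.2502, -0.0208]), array([-2.45,  2.04,  9.98]))
pred 209.49318134161143 269.9409874427559
far off 169 234
47.3083
```

View pics/tips.png

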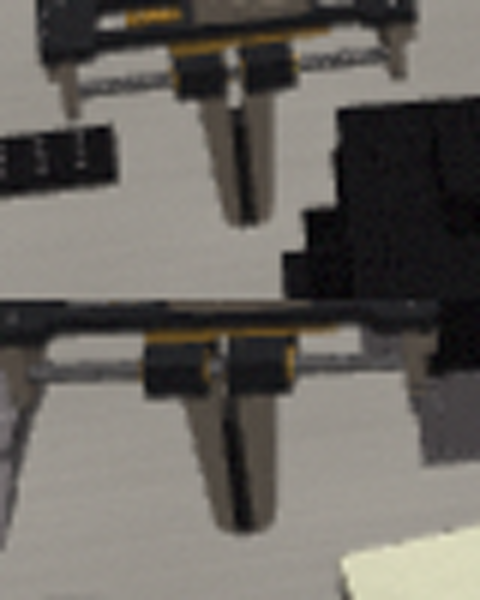

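The bench is touched at a reading of −0.0205 at all three radii, so the true tip is a constant 20.3 mm above the reported TCP. The horizontal position agrees with the pictures. I'll correct z in the helpers and carry on.

```bash
cat >> h.py <<'E'
TZ=np.array([0,0,.0203])   # true tip = reading + TZ
def G(p,yaw): bot.goto(np.asarray(p)-TZ,rot(yaw))
def L(p,v=.15,yaw=None): bot.line_to(np.asarray(p)-TZ,None if yaw is None else rot(yaw),max_speed=v)
def pos(): return np.array(bot.current_ee_pos())+TZ
E
python3 - <<'E'
from h import *
W=Fr(.5435,-.3582,-10)
G(W.w(0,0,.06),-10); bot.set_gripper(.5)
L(W.w(0,0,.004)); bot.set_gripper(0,60)
print(bot.current_opening(),bot.current_grip_force(),F(),bot.current_clock())
if bot.current_opening()>.15:
    L(W.w(0,0,.12),.25); G(BOX.w(0,-.176,.12),85.45); 
    c=bot.read_camera("scene"); crop(c,150,160,150,110,5,"s5.png"); print(F(),bot.current_clock(),bot.current_opening())
E
```

```text
0.2561644502595828 60.001214146614075 [ 0.06 -0.88  3.76] 49.6917
[-0.67  0.28  0.07] 51.8 0.25050032396231003
```

View pics/s5.png

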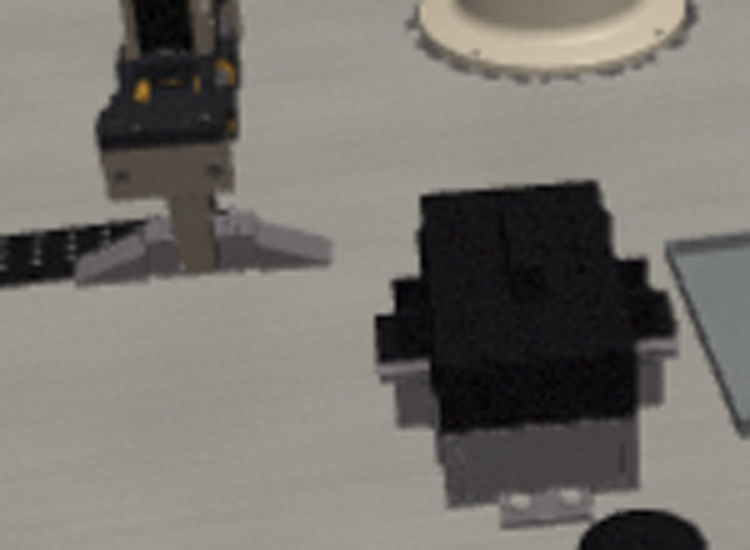

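The wedge is held level across the fingers, with its blade tips at (78,270) and (330,250). It sits perhaps 5 mm towards the box, so I'll take depth from where the push force starts.

```bash
cat >> h.py <<'E'
ZL=.050  # tip height with the wedge's underside on the lug
def enter(s,t0=3):
    "s=-1 right, +1 left: tip t0 mm in, underside pressed lightly on the lug"
    L(BOX.w(0,s*(.156+.012),ZL+.0015),.2); L(BOX.w(0,s*(.156-t0/1e3),ZL+.0015),.08); L(BOX.w(0,s*(.156-t0/1e3),ZL-.0005),.05)
def advance(s,t,t1,step=2,fmax=25):
    "push on in steps, returns (t, push N, Fz)"
    f0=bot.current_contact_force(); out=[]
    while t<t1:
        t=min(t+step,t1); L(BOX.w(0,s*(.156-t/1e3),ZL-.0005),.06); d=BOX.M.T@bot.current_contact_force()[:2]
        out.append((round(t,1),round(float(s*d[1]),1),round(float(bot.current_contact_force()[2]),1)))
        if abs(d[1])>fmax: break
    return out
def out(s): L(BOX.w(0,s*(.156+.012),ZL),.15)
def over(s):
    L(BOX.w(0,s*.168,.165),.3); L(BOX.w(0,-s*.168,.165),.35); L(BOX.w(0,-s*.168,ZL+.004),.3)
E
python3 - <<'E'
from h import *
L(BOX.w(0,-.168,ZL+.003),.2); f=F(); enter(-1); print(f,F()); print(advance(-1,3,14,1.5,5)); print(bot.current_clock(),pos(),bot.current_opening())
E
```

```text
[-0.79 -0.69 -0.07] [-0.93  1.67  3.9 ]
[(4.5, 1.4, 4.6), (6.0, 0.8, 5.5), (7.5, 1.9, 5.7), (9.0, 2.0, 6.3), (10.5, 1.2, 5.3), (12.0, 2.1, 5.4), (13.5, 3.8, 5.0), (14, 4.4, 5.0)]
55.1167 [ 0.50212276 -0.2520077   0.0506113 ] 0.25455154542113123
```

```bash
python3 - <<'E'
from h import *
print(advance(-1,14,18.5,2.3,25)); out(-1); over(1*-1); print(F(),bot.current_clock()); enter(1); print(advance(1,3,9,3,6),advance(1,9,16,1.75,6)); print(bot.current_clock(),bot.current_opening())
E
```

```text
[(16.3, 5.8, 3.9), (18.5, 9.6, 3.6)]
[ 0.56 -0.31 -0.15] 58.125
[(6, 1.2, 5.0), (9, 2.0, 6.0)] [(10.8, 0.3, 6.9), (12.5, 3.5, 6.4), (14.2, 4.6, 6.7), (16.0, 7.4, 7.5)]
60.4667 0.25104744211627666
```

```bash
python3 - <<'E'
from h import *
print(advance(1,16,23,2.4)); out(1); over(1); enter(-1); print(advance(-1,3,17,7),advance(-1,17,28,2.8)); out(-1); over(-1); print(F(),bot.current_clock(),bot.current_opening())
E
```

```text
[(18.4, 12.0, 7.1), (20.8, 11.8, 8.9), (23, 14.0, 9.0)]
[(10, 0.3, 4.6), (17, 4.7, 4.2)] [(19.8, 7.5, 4.8), (22.6, 9.2, 3.0), (25.4, 11.0, 3.0), (28, 11.0, 3.3)]
[0.69 0.04 0.03] 68.7 0.25191377920395824
```

```bash
python3 - <<'E'
from h import *
enter(1); print(advance(1,3,20,8.5),advance(1,20,31,2.8)); out(1); over(1); enter(-1); print(advance(-1,3,24,10.5),advance(-1,24,31,2.4)); out(-1); L(BOX.w(0,-.2,.12),.3)
c=bot.read_camera("scene"); crop(c,150,160,150,110,5,"s6.png"); print(F(),bot.current_clock())
E
```

```text
[(11.5, -1.2, 5.6), (20.0, 4.7, 6.5)] [(22.8, 8.5, 8.3), (25.6, 10.6, 8.3), (28.4, 11.3, 8.9), (31, 13.0, 8.2)]
[(13.5, -0.2, 5.8), (24.0, 5.1, 5.5)] [(26.4, 7.6, 4.7), (28.8, 9.3, 4.9), (31, 10.0, 3.6)]
[-0.29  0.34 -1.03] 76.8417
```

View pics/s6.png

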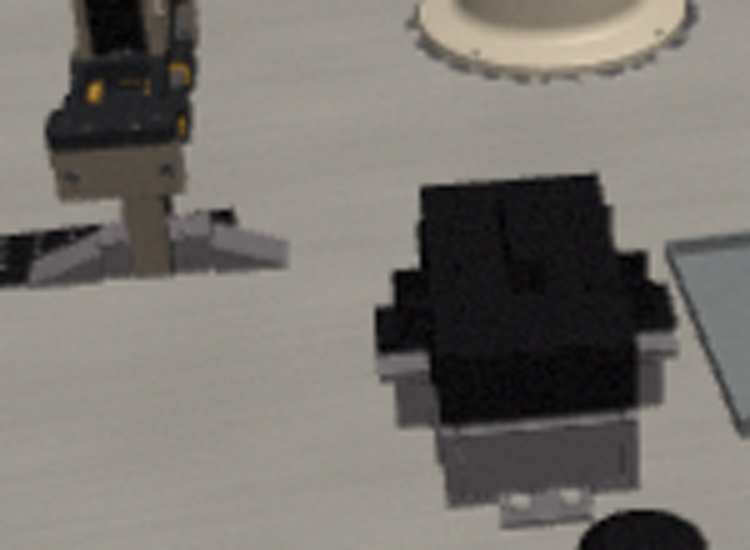

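Both sides are up: the cover lug's lower edges moved from about 362 to 352 on the image left and from 340 to 334 on the right. I'll measure the rise at sub-pixel level.

```bash
python3 - <<'E'
from h import *
c=bot.read_camera("scene")
a,b=[cv2.imread(f"pics/s{i}.png",0).astype(float) for i in(5,6)]
def edge(im,x0,x1,y0,y1,thr=70):
    r=[]
    for x in range(x0,x1):
        col=im[y0:y1,x]; k=np.argmax(col>thr)
        if k>0: r.append(y0+k-(col[k]-thr)/(col[k]-col[k-1]))
    return np.median(r),len(r)
for n,s,x0,x1,y0,y1 in(("right",-1,385,420,320,400),("left",1,645,672,310,370),("skirtR",-1,450,480,370,470),("skirtL",1,590,625,370,470)):
    Z=lambda z:proj(c,BOX.w(-.0 if 0 else .02,s*.07,z))[1]*5
    k=(Z(.05)-Z(.06))/10
    ea,eb=[edge(i,x0,x1,y0,y1) for i in(a,b)]; print(n,ea,eb,"px/mm",round(k,2),"rise",round((ea[0]-eb[0])/k,2))
E
```

```text
right (np.float64(362.0), 35) (np.float64(353.5), 35) px/mm 1.45 rise 5.88
left (np.float64(338.4166666666667), 27) (np.float64(332.09090909090907), 27) px/mm 1.44 rise 4.4
skirtR (np.float64(438.0), 24) (np.float64(426.8545454545455), 30) px/mm 1.45 rise 7.71
skirtL (np.float64(421.5), 12) (np.float64(413.6666666666667), 35) px/mm 1.44 rise 5.45
```

```bash
python3 - <<'E'
from h import *
L(BOX.w(0,-.168,.165),.3); L(BOX.w(0,.168,.165),.35); L(BOX.w(0,.168,ZL+.004),.3)
enter(1); print(advance(1,3,22,9.5),advance(1,22,32.5,2.7,22)); out(1); L(BOX.w(0,.168,.12),.3)
L(TRAY.w(0,0,.12),.3)
c=bot.read_camera("scene"); crop(c,150,160,150,110,5,"s7.png"); print(F(),bot.current_clock())
from itertools import count
a,b=[cv2.imread(f"pics/s{i}.png",0).astype(float) for i in(5,7)]
def edge(im,x0,x1,y0,y1,thr=70):
    r=[]
    for x in range(x0,x1):
        col=im[y0:y1,x]; k=np.argmax(col>thr)
        if k>0: r.append(y0+k-(col[k]-thr)/(col[k]-col[k-1]))
    return np.median(r)
for n,x0,x1,y0,y1 in(("right",385,420,320,400),("left",645,672,310,370),("skirtR",450,480,370,470),("skirtL",590,625,370,470)):
    print(n,round((edge(a,x0,x1,y0,y1)-edge(b,x0,x1,y0,y1))/1.45,2))
E
```

```text
[(12.5, -1.9, 4.8), (22.0, -1.1, 5.4)] [(24.7, 2.0, 7.1), (27.4, 6.7, 7.3), (30.1, 9.4, 9.2), (32.5, 11.3, 9.8)]
[ 0.55 -0.6   0.07] 82.5167
right 5.76
left 5.53
skirtR 7.62
skirtL 5.66
```

View pics/s7.png

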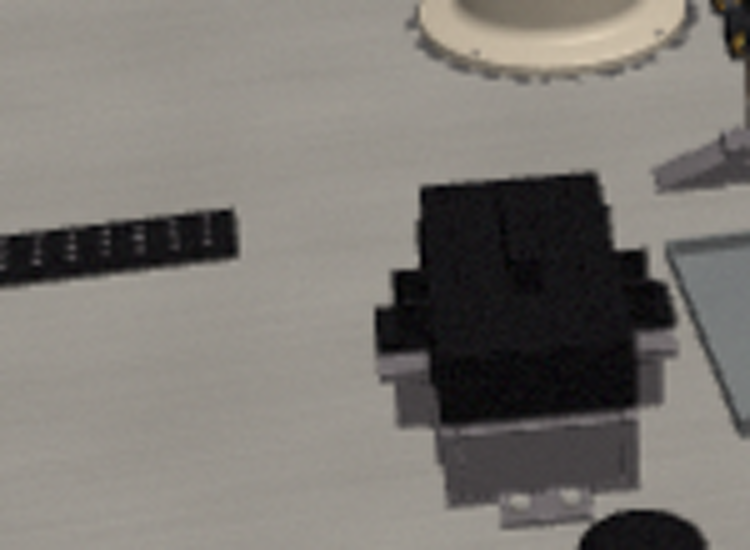

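Both sides are now up 5.5 mm or more: the image gives 5.5 to 7.6 mm, and the wedge geometry about 7 to 8 mm. The wedge goes into the tray, then I'll take the cover.

```bash
python3 - <<'E'
from h import *
G(TRAY.w(0,0,.08),0); L(TRAY.w(0,0,.0085),.2); print(F()); bot.set_gripper(.5,40); L(TRAY.w(0,0,.16),.4)
G(BOX.w(0,0,.16),-4.55); L(BOX.w(0,0,.111),.15); print(F()); bot.set_gripper(0,40)
print(bot.current_opening()*92,bot.current_grip_force(),F(),bot.current_clock())
L(BOX.w(0,0,.13),.03); print(F(),pos()); L(BOX.w(0,0,.215),.2); print(F(),bot.current_opening()*92)
C=np.array([.52,-.34]); L(np.r_[C,.215],.35); L(np.r_[C,.07],.25); f0=F()[2]; print(F())
z=.07
while z>.05:
    z-=.002; L(np.r_[C,z],.04)
    if F()[2]-f0>1.5: break
print(z,F(),bot.current_clock()); bot.set_gripper(.5); L(np.r_[C,.16],.3)
G([.35,0,.35],0)
t=bot.read_camera("top"); crop(t,290,160,150,110,5,"t8.png"); print(bot.current_clock())
E
```

```text
[ 0.45 -0.83 -0.88]
[ 0.1  -0.3   1.07]
19.333011147974037 40.005494356155396 [-0.55  1.01  4.66] 87.0667
[-1.22  0.55 -1.71] [ 0.51244047 -0.10832993  0.13009965]
[-1.49  0.13 -2.89] 19.594376195414387
[ 0.15 -0.18 -2.51]
0.05399999999999999 [-4.13  3.2   9.48] 91.9667
94.6417
```

View pics/t8.png

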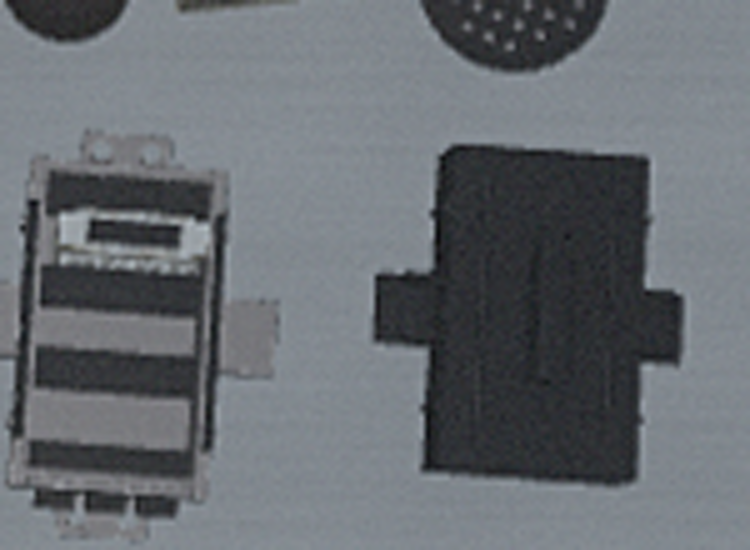

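The cover lies level on the bench, centred near (532,315), and the box is open. It holds one module at the far (+x) place, at about (135,235). The other two places are empty.

```bash
python3 - <<'E'
from h import *
c=bot.read_camera("top"); m=unproj(c,290+135/5-.4,160+236/5-.4,.091); print(m,BOX.w(.046,0,0),BOX.loc(m))
X=.0455
Y=best(-4.55+90,BOX.w(X,0,.1)); bot.set_gripper(.5); G(BOX.w(X,0,.16),Y); L(BOX.w(X,0,.071),.2); print(Y,F())
bot.set_gripper(0,30); print(bot.current_opening()*92,bot.current_grip_force(),F())
L(BOX.w(X,0,.24),.2); print(F(),bot.current_opening()*92,bot.current_clock())
yc=best(CAR.yaw+90,CAR.w(0,0,.24)); G(CAR.w(0,0,.24),yc); print(yc,bot.current_joints().round(2))
t=bot.read_camera("top"); crop(t,120,160,100,75,7,"t9.png"); print(bot.current_clock())
E
```

```text
[ 0.55802456 -0.11461872  0.091     ] [ 0.55835503 -0.11194914  0.        ] [ 0.04588235 -0.00268739]
85.45 [ 0.02 -0.22  0.3 ]
22.086380818922454 29.88103151321411 [ 1.16 -0.48  3.91]
[-1.05  0.55 -2.89] 21.778588239034136 98.3583
99.3 [ 0.25  0.13  1.58 -0.    1.43  0.09]
99.8
```

View pics/t9.png

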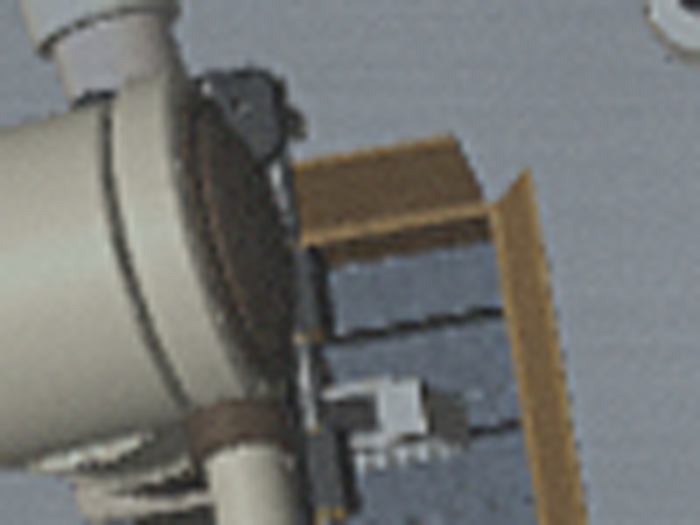

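The module is held over the carton (module top at about (400,410)), aligned with the middle slot. I'll lower it in with a force guard.

```bash
python3 - <<'E'
from h import *
L(CAR.w(0,0,.12),.2); f0=F(); z=.12; print(f0)
while z>.0745:
    z-=.0045; L(CAR.w(0,0,z),.08); d=F()-f0
    if d[2]>4: break
print(z,d,pos()[2],bot.current_clock())
if z<.083:
    bot.set_gripper(.42); L(CAR.w(0,0,.25),.3); print(bot.current_clock(),F())
    bot.set_gripper(0)
E
```

```text
[ 1.08 -0.94 -2.16]
0.07049999999999995 [-5.13 -0.41 23.67] 0.0752771653235579 103.3
104.4917 [-0.1   0.31  0.12]
```

The module seated at the expected height (0.0753). Next are the short flaps.

```bash
cat >> h.py <<'E'
def flap(ax,s,h,zh,start=.062,r=.042,hw=.010):
    "ax 'x'/'y' push axis in the carton frame, s side, h crease offset, zh crease height"
    def W(u,z): # u measured inward from the crease
        q=s*(h-u); return CAR.w(q,0,z) if ax=='x' else CAR.w(0,q,z)
    yaw=CAR.yaw if ax=='x' else CAR.yaw+90
    yaw=best(yaw,W(0,.25)); G(W(-start,.25),yaw); L(W(-start,zh+.018),.3); log=[F().tolist()]
    L(W(-hw-.002,zh+.018),.12); log.append(F().tolist()); L(W(-hw-.004,zh+r),.2)
    for th in np.radians([85,70,55,40,25,12,4,0]):
        d=hw*np.sin(th)+.0015; L(W(r*np.cos(th)-d*np.sin(th),zh+r*np.sin(th)+d*np.cos(th)),.1)
    log.append(F().tolist()); z=zh+.0015; f0=F()[2]
    while z>zh-.006 and F()[2]<4: z-=.0015; L(W(r,z),.05)
    log.append((round(pos()[2],4),F().tolist())); L(W(r,.22),.3)
    return log,bot.current_clock()
E
python3 - <<'E'
from h import *
print(flap('x',-1,.092,.104)); print(flap('x',1,.092,.104))
G([.35,0,.35],0)
a=bot.read_camera("top")["pixels"][160:280,120:270]; b=bot.read_camera("scene"); u,v=map(int,proj(b,CAR.w(0,0,.08))); b=b["pixels"][v-60:v+60,u-70:u+80]
cv2.imwrite("pics/f.png",cv2.resize(np.hstack([a,b]),None,fx=2.66,fy=4.5,interpolation=cv2.INTER_CUBIC)); print(bot.current_clock())
E
```

```text
([[-0.53, 0.24, 0.34], [0.48, 0.15, 0.41], [-1.29, 0.73, 5.27], (np.float64(0.1064), [-1.29, 0.73, 5.27])], 110.6167)
([[-0.38, -0.49, 0.74], [0.01, 0.15, -0.25], [0.07, -0.91, 4.7], (np.float64(0.1065), [0.07, -0.91, 4.7])], 115.5167)
117.9167
```

View pics/f.png

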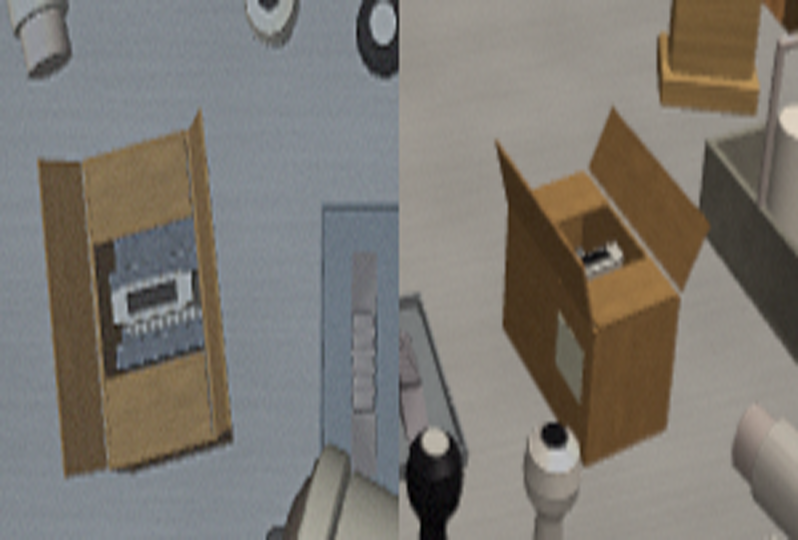

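Both short flaps are down, the module stands in the middle slot at about (155,295), the long flaps are still open, and the wedge is in the tray. Now the long flaps. The view limit is used up, so I'll check the result numerically.

```bash
python3 - <<'E'
from h import *
print(flap('y',-1,.054,.108)); print(flap('y',1,.054,.108))
G([.35,-.05,.35],0)
a=bot.read_camera("top"); b=cv2.cvtColor(a["pixels"],cv2.COLOR_BGR2HSV)
m=((b[...,0]>8)&(b[...,0]<25)&(b[...,1]>70)).astype(np.uint8); m[:, :120]=0; m[:160]=0; m[285:]=0; m[:,225:]=0
r=cv2.minAreaRect(max(cv2.findContours(m,0,2)[0],key=cv2.contourArea)); print(r)
p=np.array([unproj(a,*q,.109)[:2] for q in cv2.boxPoints(r)]); print(p.mean(0),[np.linalg.norm(p[i]-p[i-1]).round(3) for i in range(4)],bot.current_clock())
E
```

```text
([[0.32, -0.35, -0.11], [-0.27, -0.65, -0.38], [0.26, 0.29, 4.69], (np.float64(0.1105), [0.26, 0.29, 4.69])], 123.175)
([[-0.18, 0.21, 0.43], [-0.62, 0.86, 0.19], [-0.45, -0.15, 4.33], (np.float64(0.1104), [-0.45, -0.15, 4.33])], 127.8083)
((176.15403747558594, 226.52688598632812), (70.70894622802734, 42.7714958190918), 81.46923065185547)
[0.50704225 0.25413609] [np.float64(0.186), np.float64(0.112), np.float64(0.186), np.float64(0.11)] 129.2667
```

The carton outline is now 186 × 111 mm, so it is shut flat. One last check on the wedge before handing in, since it could have been knocked.

```bash
python3 - <<'E'
from h import *
a=bot.read_camera("top"); x=a["pixels"].astype(int)
d=x[...,0]-x[...,2]; roi=np.zeros(d.shape,np.uint8); roi[205:278,238:276]=1
m=((d<14)&(roi>0)).astype(np.uint8); m=cv2.morphologyEx(m,cv2.MORPH_OPEN,np.ones((3,3),np.uint8))
r=cv2.minAreaRect(max(cv2.findContours(m,0,2)[0],key=cv2.contourArea)); w=unproj(a,*r[0],.015); l=TRAY.loc(w); print(r,l)
if abs(l[0])<.08 and abs(l[1])<.035 and 40<max(r[1])<60: print(bot.job_done())
E
```

```text
((256.5, 240.5), (49.0, 9.0), 90.0) [-0.00092447 -0.00088317]
the job is handed in; nothing more can be done
None
```

The job is handed in at about 130 s of the 210 s: the cover was worked up evenly and lies on the bench, the one module found stands in the carton's middle slot, the carton is shut flat and the wedge lies in the tray; no verdict came back.

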